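Close the terminal box with its hook-in cover

TASK

Close the open terminal box on the test bench with the cover that fits it, the larger of the two: hold the cover tilted with its tongue end low, hook the tongue in under the box's lip, then swing the other end down until the cover lies flat on the ledges inside the rim, and let go. Leave the smaller cover where it is.

Things in the scene. Friction and masses are not known exactly. Their poses are not given: they have to be found in the camera images.
- terminal_box: Grey open-topped box fixed to the bench, terminals inside. Origin: underside, middle of where the cover lies; mm in its frame, z up. Hook end at -x (robot side, yaw within 15 degrees). Outside x -118..84, y -66..66. Ledges for the cover at z 40, 26 to 48 wide. Side rims to z 60, inner faces y -60, 60; end wall at +x to z 68, inner face x 78. Seated, the cover's middle is at x, y 0 (play 8 in x, 10 in y)
- box_lip (a point): Middle of the lip's free lower edge, at box x -78, y 0, z 60 (mm), box axes. The lip is a bare-metal flat bridge 4 thick from here to x -112. The slot under it: floor z 40, so 20 high, 80 wide between posts (faces at x -78), closed at x -112. From lip to end wall are 156 and the cover is 170 long, so it cannot be laid in flat; a tilt of 10 to 25 degrees suits
- cover_grip (a point): Larger cover, loose, flat on the bench: grey-painted plate 140 (x) by 100 (y), 5 mm thick; tongue 30 long, 56 wide, same plane, at its -x end, facing the robot within 25 degrees; black grip block 30 (x) by 40 (y) by 30 tall at its middle, to be held from above across either pair of faces; 0.25 kg. Point: on the block's axis, 17.5 mm above the plate's underside. z up out of the plate, x away from the tongue
- cover_tongue (a point): Middle of the end edge of the larger cover's tongue, half-way up its thickness: 100 mm from the cover's middle towards -x, 2.5 mm above the underside. Same axes as the cover
- small_cover_grip (a point): Smaller cover of another box, loose, to be left alone: same make, plate 90 by 70 mm, tongue 20 long and 36 wide, the same grip block. Point: on the block's axis, 17.5 mm above its underside
There are look-alikes about, which are no part of the job. What is shaped like the part that bears cover_grip but green is not meant.

How it is judged:
By the outcome, as a careful person would: the job done as asked, in the order asked, and still so for the second after the job is handed in, with the robot touching nothing.
It also fails if it takes over 51 s, if anything falls off the work surface, if the arm or the gripper's body presses on something with over 40 N, if the wrist force passes 120 N, or if a joint passes its speed limit or range.

ROBOT

A 7-joint arm with a two-finger parallel gripper is mounted at the origin on the work surface. World frame = base frame: x ahead of the robot, y to its left, z up, the work surface at z = 0. Lengths are in m, angles in degrees, forces in N, time in s.
With the tool pointing down it reaches from about 0.375 to 0.925 m from the base axis. Payload 3.1 kg.
Tool frame: the origin (TCP) lies midway between the tips of the shut fingers; the grasp point (between the pads) lies ctrl.grasp_offset behind it (ctrl.grasp_offset is the distance from the TCP to the grasp point, in m); z points along the fingers, y is the line along which they close (so a half turn about z gives the same grasp; the last joint's range is limited). The gripper opens to 85 mm and grips with 20 to 120 N. Pads are 22 mm wide; open, the fingers measure 114 mm over their backs; the gripper's body (76 mm by 85 mm) begins 54 mm behind the grasp point. The pads swing forward as they close: fully open they stand 13 mm farther back than shut.
Start: joints at [-70.348, 21.939, 2.515, 91.553, -1.026, 66.532, -2.859], TCP at [0.277, 0.588, 0.231] pointing down, gripper open.
Joint ranges: [-149.38, 149.38], [-23.57, 123.04], [-84.95, 90], [0, 143.3], [-89.99, 269.99], [3.08, 112.72], [-163.45, 163.45]. Speed limits (degrees/s): [159.86, 159.86, 180, 180, 180, 180, 180].

INTERFACE

Orientations are given as [roll, pitch, yaw] about the fixed x, y, z axes, in that order (R = Rz(yaw) Ry(pitch) Rx(roll)).
In Python, from plant import ctrl gives the robot as it stands.
- The arm moves only by the tool send_rows, never from a script. Its argument "deltas" is a list that holds one entry, the list of rows, each a list of 7 numbers: the shift along the world's x, y, z in units of 0.05 m (1.0 is 0.05 m), then the turn, a rotation vector about the world's x, y, z in units of 360 degrees (1.0 is 360 degrees), then the gripper's target within -1 to 1 (fully open at 1, half-way at 0, shut at -1). A call has 1 to 20 rows; each row shifts and turns the commanded pose from where the row before left it; what a row does not reach is not made up. A row lasts 1/12 s, in which the tool goes at most 41.7 mm and 7.16 degrees, less where a joint would pass 70% of its speed; a pose out of reach is approached as far as the arm can. A call with a number of a shift or a turn outside -1 to 1 is refused whole. A call with a gripper value outside its range is refused whole. The fingers move at their own pace and stop on an object; "grip_force" is the grip in N (left out, the last holds). Time passes only in rows, so rows that do not move let the fingers close. It gives the time, the measured TCP pose, the force, the opening and the grip force at its end, in the units of the state.
- ctrl.read_state(): the state, without advancing time (a new reading comes with each control period).
- ctrl.capture(name): name is "scene" or "side" or "wrist"; returns a dict with "frame" (384x512x3 uint8, red, green, blue), "fx", "fy", "cx", "cy" (pixels), "rvec" (rotation vector, rad) and "tvec" (3), from world to camera coordinates, as OpenCV has them; the wrist camera has in their place "mount" (4x4, takes a point from camera to tool coordinates, whose origin is the TCP and whose axes are the flange's). Camera axes: x right, y down, z forward; pixel columns grow to the right and rows downward; lengths in m; the calibration is good to about 2 mm. A picture is of the moment at which its call begins: read the wrist's pose just before it. There is no depth.
- ctrl.sign_off(): hands the job in; it is judged then, once.
The state is a dict: "clock": time; "qpos": joint angles; "qvel": joint speeds; "joint_torque": joint torques, N m; "tcp_pos": TCP position; "eef_rot": TCP orientation; "wrist_force": force on the tool from outside, world axes, zero at the start; "torque": the same for the moment, N m; "opening": finger opening in m; "gripper_force": force on a finger pad.
Only numpy, scipy, OpenCV 4.12 (cv2) and the standard library are available. Lean on these libraries where they do the work, as an engineer would, in place of code of your own. Each camera call takes 0.05 s, during which the arm holds its last target. There are 200 camera calls.

## Working session

There is one attempt and no reset: what is moved stays moved. The work goes in short steps, Python scripts to look and compute and a tool call to move; the robot and the scene stay as the last step left them, time stands still between calls to the robot, and variables do not carry over. Pictures are saved under pics/ and viewed, at most 10 in all, crops included, and the job is handed in when it is done.

Besides the shell and the picture viewer there is one more tool, called after "Request:" in YAML: its name, and indented under it one key for each argument. send_rows: Moves the arm, as the interface text tells. Shifts and turns lie within -1 to 1; 1 stands for 0.05 m of shift or 360 degrees of turn. Its arguments: {"type":"object","properties":{"deltas":{"type":"array"},"grip_force":{"type":"number"}},"required":["deltas"]}

```bash
mkdir -p pics; ls; python3 - <<'E'
from plant import ctrl
import cv2,numpy as np
s=ctrl.read_state(); print(s, ctrl.grasp_offset)
a=ctrl.capture("scene");b=ctrl.capture("side")
np.savez("c0.npz",**{k+n:np.array(v) for n,d in(("a",a),("b",b)) for k,v in d.items()})
for n,d in(("scene",a),("side",b)):
    cv2.imwrite(f"pics/{n}0.png",d["frame"][:,:,::-1]); print({k:v for k,v in d.items() if k!="frame"})
E
```

```text
pics
{'clock': 0.0, 'qpos': array([-70.3484369 ,  21.99423676,   2.51278859,  91.65138761,
        -1.02494314,  66.53226346,  -2.86039849]), 'qvel': array([-0.04971065, -0.00554168,  0.04197813,  0.04172705, -0.10108126,
        0.04918648,  0.04716816]), 'joint_torque': array([-3.87190694e-04, -4.33462036e+01,  1.02471996e+00, -2.49520183e+01,
        1.05890914e-02,  1.12059480e-02, -2.56076014e-06]), 'tcp_pos': array([0.27693114, 0.58698355, 0.22984312]), 'eef_rot': array([-1.79844906e+02,  9.51887439e-03,  1.54747177e+02]), 'wrist_force': array([0.99006903, 0.25136811, 0.10665459]), 'torque': array([ 0.06388076, -0.00242642,  0.0085484 ]), 'gripper_force': 0.0, 'opening': 0.08513895744627413} 0.0187
{'fx': 352.45653246226493, 'fy': 352.45653246226493, 'cx': 254.703523107012, 'cy': 189.29557768480257, 'rvec': array([ 1.51137494,  1.85379485, -0.94294216]), 'tvec': array([ 0.09089792, -0.17717999,  1.07759485])}
{'fx': 407.98848460649396, 'fy': 407.98848460649396, 'cx': 254.31365926342266, 'cy': 189.40975565307136, 'rvec': array([ 2.00941013, -0.78338136,  0.46538222]), 'tvec': array([-0.32080634,  0.20032814,  0.85508573])}
```

View pics/scene0.png

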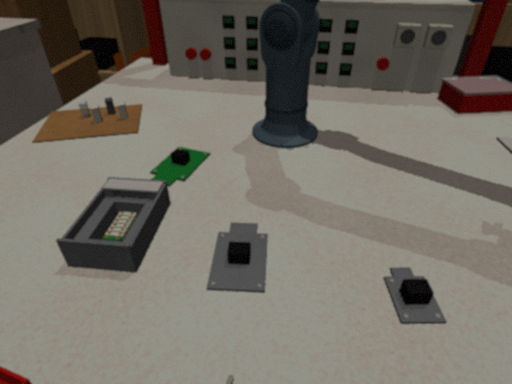

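View pics/side0.png

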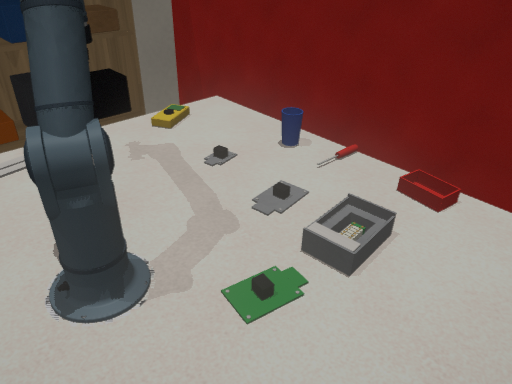

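Scene view: the candidates are the larger grey cover (240,255), the smaller grey cover (414,295) and the green one (182,160). The one at (240,255) fits, being grey and the larger; the box is at (120,225). In the side view they are at (280,195), (220,155), (265,290) and (350,232). I'll confirm in an enlarged crop.

```bash
python3 - <<'E'
import cv2,numpy as np
c=np.load("c0.npz")
def cr(n,x,y,w,h): 
    return cv2.resize(c["frame"+n][y:y+h,x:x+w,::-1],(400,300),interpolation=cv2.INTER_CUBIC)
im=np.vstack([np.hstack([cr("a",190,215,100,75),cr("b",235,165,100,75)]),np.hstack([cr("a",55,170,133,100),cr("b",290,185,133,100)])])
cv2.imwrite("pics/crop.png",im)
E
```

```text
(no output)
```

View pics/crop.png

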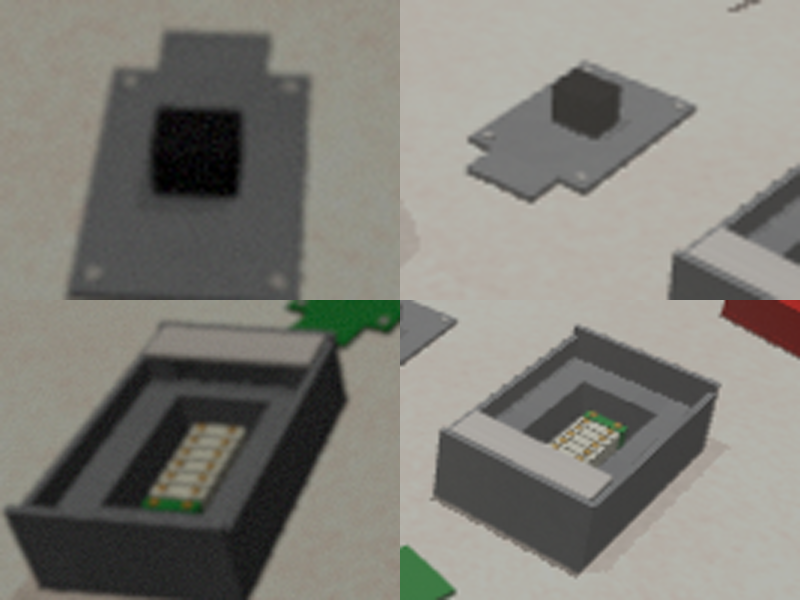

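The top row confirms the larger grey cover: 140x100 plate, wide tongue towards the robot. The bottom row is the box, with its bright lip on the robot side. Next I fit both poses.

```bash
cat >fit.py <<'E'
import numpy as np,cv2
from scipy.optimize import least_squares
c=np.load("c0.npz")
def proj(n,P):
    K=np.array([[c["fx"+n],0,c["cx"+n]],[0,c["fy"+n],c["cy"+n]],[0,0,1.]])
    return cv2.projectPoints(P,c["rvec"+n],c["tvec"+n],K,None)[0][:,0]
def w(p,M):
    a=p[2];R=np.array([[np.cos(a),-np.sin(a),0],[np.sin(a),np.cos(a),0],[0,0,1]])
    return np.asarray(M)/1000.@R.T+[p[0],p[1],0]
def fit(obs,p0,name):
    f=lambda p:np.concatenate([(proj(n,w(p,np.array([m for m,_ in l],float)))-np.array([u for _,u in l])).ravel() for n,l in obs.items()])
    r=least_squares(f,p0,loss="soft_l1"); print(name,r.x[:2].round(4),np.degrees(r.x[2]).round(2)); print(f(r.x).reshape(-1,2).round(1).tolist())
    return r.x
E
python3 - <<'E'
from fit import *
A=lambda x,y:(190+x/4-.4,215+y/4-.4); B=lambda x,y:(235+x/4-.4,165+y/4-.4)
C=lambda x,y:(55+x/3.008-.3,170+y/3-.3); D=lambda x,y:(290+x/3.008-.3,185+y/3-.3)
fit({"a":[((-100,28,5),A(164,33)),((-100,-28,5),A(271,36)),((-70,50,5),A(115,70)),((-70,-50,5),A(310,76)),((70,50,5),A(68,295))],
 "b":[((-100,28,5),B(131,195)),((-100,-28,5),B(68,167)),((-70,-50,5),B(68,138)),((-70,50,5),B(183,188)),((70,50,5),B(295,105)),((70,-50,5),B(187,62))]},[.55,0.1,0],"cover")
fit({"a":[((84,66,68),C(8,211)),((84,66,0),C(42,285)),((84,-66,0),C(240,297))],
 "b":[((84,-66,68),D(177,27)),((84,66,68),D(319,86)),((-118,-66,0),D(33,197)),((-118,66,0),D(177,275)),((84,66,0),D(312,147))]},[.5,.35,0],"box")
E
```

```text
cover [ 0.5249 -0.042 ] -40.36
[[43.4, 14.7], [-0.8, -0.9], [51.1, 18.7], [-28.4, -10.5], [-0.2, -0.3], [-16.9, -17.8], [-0.3, 0.3], [11.3, 12.0], [-19.8, -20.2], [0.3, 0.1], [33.4, 30.4]]
box [ 0.584  -0.2119] -113.89
[[-0.9, -0.5], [0.3, 1.4], [-7.0, -42.3], [-1.1, 28.4], [-0.5, -1.1], [6.4, -49.1], [-0.3, -82.7], [-3.6, 0.9]]
```

I had the y sign flipped, since the scene camera faces the robot. Refitting.

```bash
python3 - <<'E'
from fit import *
A=lambda x,y:(190+x/4-.4,215+y/4-.4); B=lambda x,y:(235+x/4-.4,165+y/4-.4)
C=lambda x,y:(55+x/3.008-.3,170+y/3-.3); D=lambda x,y:(290+x/3.008-.3,185+y/3-.3)
fl=lambda o:{n:[((m[0],-m[1],m[2]),u) for m,u in l] for n,l in o.items()}
p=fit(fl({"a":[((-100,28,5),A(164,33)),((-100,-28,5),A(271,36)),((-70,50,5),A(115,70)),((-70,-50,5),A(310,76)),((70,50,5),A(68,295))],
 "b":[((-100,28,5),B(131,195)),((-100,-28,5),B(68,167)),((-70,-50,5),B(68,138)),((-70,50,5),B(183,188)),((70,50,5),B(295,105)),((70,-50,5),B(187,62))]}),[.55,-0.05,0],"cover")
q=fit(fl({"a":[((84,66,68),C(8,211)),((84,66,0),C(42,285)),((84,-66,0),C(240,297))],
 "b":[((84,-66,68),D(177,27)),((84,66,68),D(319,86)),((-118,-66,0),D(33,197)),((-118,66,0),D(177,275)),((84,66,0),D(312,147))]}),[.5,-.25,0],"box")
np.save("pq.npy",[p,q])
E
```

```text
cover [ 0.5351 -0.0096] 8.35
[[0.1, -0.5], [0.1, -0.3], [-0.2, -0.2], [0.4, 0.1], [-0.2, 0.1], [0.3, 0.3], [-0.4, -0.3], [0.2, -0.4], [0.6, 0.2], [0.4, -0.1], [-0.7, -0.6]]
box [ 0.5191 -0.2602] 5.01
[[-1.9, -1.5], [-0.6, 0.4], [1.9, 2.6], [-0.3, -0.6], [0.3, -0.2], [-0.8, -0.0], [0.3, 0.9], [-2.8, 1.8]]
```

Request:
send_rows:
  deltas:
    - [[0.186,-0.656,0.042,0,0,-0.0065,1],[0.186,-0.656,0.042,0,0,-0.0065,1],[0.186,-0.656,0.042,0,0,-0.0065,1],[0.186,-0.656,0.042,0,0,-0.0065,1],[0.186,-0.656,0.042,0,0,-0.0065,1],[0.186,-0.656,0.042,0,0,-0.0065,1],[0.186,-0.656,0.042,0,0,-0.0065,1],[0.186,-0.656,0.042,0,0,-0.0065,1],[0.186,-0.656,0.042,0,0,-0.0065,1],[0.186,-0.656,0.042,0,0,-0.0065,1],[0.186,-0.656,0.042,0,0,-0.0065,1],[0.186,-0.656,0.042,0,0,-0.0065,1]]

```text
clock: 1.1
tcp_pos: [0.3887, 0.1923, 0.2562]
eef_rot: [-180.0, -0.0, 126.6]
wrist_force: [0.8, 0.3, -0.1]
opening: 0.0853
gripper_force: 0.0
```

Request:
send_rows:
  deltas:
    - [[0.186,-0.656,0.042,0,0,-0.0065,1],[0.186,-0.656,0.042,0,0,-0.0065,1],[0.186,-0.656,0.042,0,0,-0.0065,1],[0.186,-0.656,0.042,0,0,-0.0065,1],[0.186,-0.656,0.042,0,0,-0.0065,1],[0.186,-0.656,0.042,0,0,-0.0065,1],[0.186,-0.656,0.042,0,0,-0.0065,1],[0.186,-0.656,0.042,0,0,-0.0065,1],[0.186,-0.656,0.042,0,0,-0.0065,1],[0.186,-0.656,0.042,0,0,-0.0065,1],[0.186,-0.656,0.042,0,0,-0.0065,1],[0.186,-0.656,0.042,0,0,-0.0065,1],[0,0,0,0,0,0,1],[0,0,0,0,0,0,1],[0,0,0,0,0,0,1]]

```text
clock: 2.35
tcp_pos: [0.5, -0.1988, 0.281]
eef_rot: [-179.9, -0.1, 98.6]
wrist_force: [0.0, 1.6, 0.4]
opening: 0.0855
gripper_force: 0.0
```

```bash
python3 - <<'E'
from plant import ctrl
import cv2,numpy as np
s=ctrl.read_state(); a=ctrl.capture("wrist")
print(s["clock"],s["tcp_pos"],s["eef_rot"],s["qpos"].round(1),s["wrist_force"]); print(a["mount"],a["fx"],a["cx"],a["cy"])
np.savez("w0.npz",pos=s["tcp_pos"],rot=s["eef_rot"],**a)
cv2.imwrite("pics/w0.png",cv2.resize(a["frame"][:,:,::-1],(800,600),interpolation=cv2.INTER_CUBIC))
E
```

```text
2.35 [ 0.5000306  -0.19877409  0.28098185] [-1.79918163e+02 -5.46528898e-02  9.85878328e+01] [-25.1   8.8  47.1 105.4  -6.9  68.8  32.8] [0.01132599 1.56817968 0.44180367]
[[ 9.55457580e-04 -9.65778154e-01 -2.59367779e-01  6.47756670e-02]
 [ 9.99999319e-01  7.48912302e-04  8.95152779e-04 -1.18176161e-03]
 [-6.70275277e-04 -2.59368458e-01  9.65778212e-01 -1.42159678e-01]
 [ 0.00000000e+00  0.00000000e+00  0.00000000e+00  1.00000000e+00]] 275.296138126727 255.62353940545182 191.2891757096323
```

View pics/w0.png

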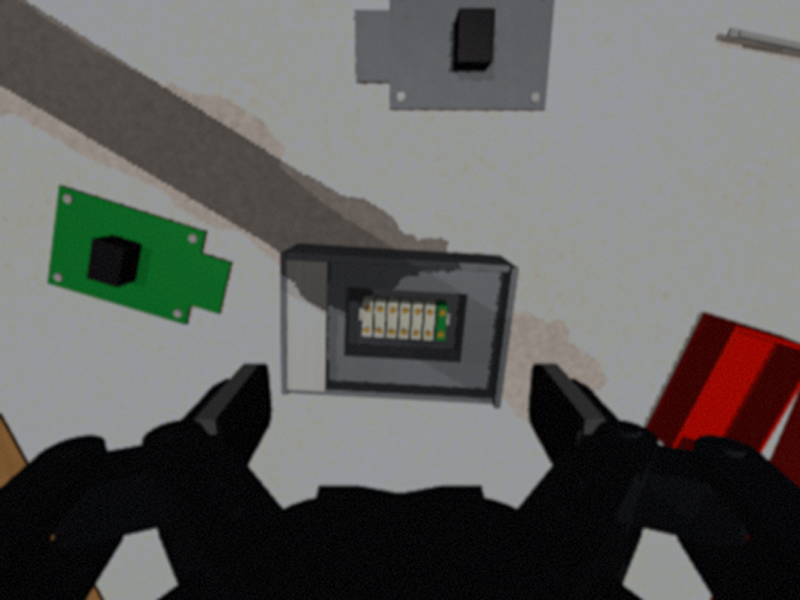

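Wrist view: the box with its lip free edge at (327,264)–(326,391) and end wall top corners at (517,264) and (499,406), the larger cover at the top around (470,40), and the green one at left. I'll refit the box with this view included.

```bash
python3 - <<'E'
from fit import *
from scipy.spatial.transform import Rotation as Ro
d=np.load("w0.npz"); Rt=Ro.from_euler("xyz",d["rot"],degrees=True).as_matrix()
M=d["mount"]
def pw(P):
    T=(P-d["pos"])@Rt; C=(T-M[:3,3])@M[:3,:3]
    return np.c_[d["fx"]*C[:,0]/C[:,2]+d["cx"],d["fy"]*C[:,1]/C[:,2]+d["cy"]]
D=lambda x,y:(290+x/3.008-.3,185+y/3-.3)
C=lambda x,y:(55+x/3.008-.3,170+y/3-.3)
ob=[((84,66,68),D(319,86)),((84,-66+132,0),D(312,147)),((84,-66,68),D(177,27)),((-118,-66,0),D(33,197)),((-118,66,0),D(177,275))]
ob=[((m[0],-m[1],m[2]),u) for m,u in ob]
oa=[((84,-66,68),C(8,211)),((84,-66,0),C(42,285))]
ow=[((84,66,68),(517,264)),((84,-66,68),(499,406)),((-118,66,60),(283,252)),((-118,-66,60),(282,394))]
lip=[(327,264),(326,391)]
g=lambda l:(np.array([m for m,_ in l],float),np.array([u for _,u in l],float))
def f(p):
    r=[]
    m,u=g(oa); r.append(proj("a",w(p,m))-u)
    m,u=g(ob); r.append(proj("b",w(p,m))-u)
    m,u=g(ow); r.append(pw(w(p,m))-(u/1.5625-.2))
    m=np.array([[-78,p[3],64],[-78,-p[3],64.]]); r.append(pw(w(p,m))-(np.array(lip)/1.5625-.2))
    return np.concatenate(r).ravel()
r=least_squares(f,[.52,-.26,.087,60],loss="soft_l1",x_scale=[.01,.01,.1,10])
print(r.x,np.degrees(r.x[2]),f(r.x).reshape(-1,2).round(1).tolist())
# wrist check of cover
p=np.load("pq.npy")[0]
print(pw(w(p,np.array([[-100,28,5],[-100,-28,5],[-70,-50,5],[70,-50,5]])))*1.5625)
np.save("box.npy",r.x)
for nm,q in(("cover",p),("boxlip",r.x)): print(nm,q[:3])
E
```

```text
[ 0.52044387 -0.25918262  0.10129269 58.93091229] 5.803643633996549 [[-1.6, -0.4], [-0.2, 1.4], [-0.0, -1.0], [-3.2, 1.0], [-0.9, -1.0], [-0.4, 0.0], [1.1, 0.5], [1.0, 0.9], [1.4, 0.8], [-2.4, -0.0], [0.3, -0.5], [-0.9, -0.4], [-0.7, -0.5]]
[[357.65131312   6.86631223]
 [358.91366464  79.05985973]
 [392.76713505 106.1234599 ]
 [548.51563539 106.96753269]]
cover [ 0.53505747 -0.00963869  0.14571057]
boxlip [ 0.52044387 -0.25918262  0.10129269]
```

Request:
send_rows:
  deltas:
    - [[0.085,0.47,-0.5,0,0,0,1],[0.085,0.47,-0.5,0,0,0,1],[0.085,0.47,-0.5,0,0,0,1],[0.085,0.47,-0.5,0,0,0,1],[0.085,0.47,-0.5,0,0,0,1],[0.085,0.47,-0.5,0,0,0,1],[0.085,0.47,-0.5,0,0,0,1],[0.085,0.47,-0.5,0,0,0,1],[0,0,-0.29,0,0,0,1],[0,0,-0.29,0,0,0,1],[0,0,-0.29,0,0,0,1],[0,0,-0.29,0,0,0,1],[0,0,-0.29,0,0,0,1],[0,0,0,0,0,0,1],[0,0,0,0,0,0,1]]
  grip_force: 60

```text
clock: 3.65
tcp_pos: [0.5332, -0.0095, 0.0086]
eef_rot: [-179.9, -0.1, 98.7]
wrist_force: [0.2, -0.7, 1.0]
opening: 0.0854
gripper_force: 0.0
```

```bash
python3 - <<'E'
from plant import ctrl
import cv2,numpy as np
s=ctrl.read_state(); a=ctrl.capture("wrist"); b=ctrl.capture("side")
print(s["tcp_pos"],s["eef_rot"])
cv2.imwrite("pics/w1.png",np.hstack([cv2.resize(a["frame"][:,:,::-1],(400,300)),cv2.resize(b["frame"][140:260,200:360,::-1],(400,300))]))
E
```

```text
[ 0.53318596 -0.00947177  0.00859602] [-1.79866798e+02 -7.84878075e-02  9.87416971e+01]
```

View pics/w1.png

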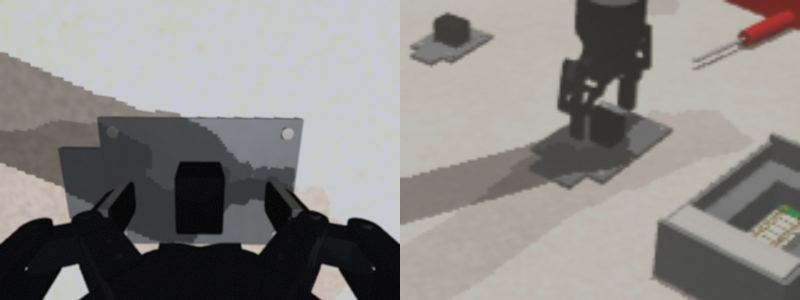

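The block is centred between the open pads: left picture (200,197), pads at (120,205) and (283,205). Closing and lifting.

Request:
send_rows:
  deltas:
    - [[0,0,0,0,0,0,-1],[0,0,0,0,0,0,-1],[0,0,0,0,0,0,-1],[0,0,0,0,0,0,-1],[0,0,0,0,0,0,-1],[0,0,0,0,0,0,-1],[0,0,0,0,0,0,-1],[0,0,0,0,0,0,-1],[0,0,0,0,0,0,-1],[0,0,0,0,0,0,-1],[0,0,0,0,0,0,-1],[0,0,0,0,0,0,-1]]
  grip_force: 70

```text
clock: 4.75
tcp_pos: [0.5352, -0.0114, 0.0097]
eef_rot: [179.9, -0.0, 98.6]
wrist_force: [-1.1, -0.4, 5.4]
opening: 0.0287
gripper_force: 71.3
```

Request:
send_rows:
  deltas:
    - [[0,0,0.3,0,0,0,-1],[0,0,0.5,0,0,0,-1],[0,0,0.5,0,0,0,-1],[0,0,0.5,0,0,0,-1],[0,0,0.5,0,0,0,-1],[0,0,0.5,0,0,0,-1],[0,0,0.4,0,0,0,-1],[0,0,0,0,0,0,-1],[0,0,0,0,0,0,-1]]

```text
clock: 5.5
tcp_pos: [0.5345, -0.0111, 0.1691]
eef_rot: [179.9, -0.0, 98.6]
wrist_force: [-1.1, 0.2, -1.2]
opening: 0.0289
gripper_force: 70.4
```

Request:
send_rows:
  deltas:
    - [[0.036,-0.49,0,0,0,-0.0016,-1],[0.036,-0.49,0,0,0,-0.0016,-1],[0.036,-0.49,0,0,0,-0.0016,-1],[0.036,-0.49,0,0,0,-0.0016,-1],[0.036,-0.49,0,0,0,-0.0016,-1],[0.036,-0.49,0,0.0008,-0.0083,0,-1],[0.036,-0.49,0,0.0008,-0.0083,0,-1],[0.036,-0.49,0,0.0008,-0.0083,0,-1],[0.036,-0.49,0,0.0008,-0.0083,0,-1],[0.036,-0.49,0,0.0008,-0.0083,0,-1],[0,0,-0.4,0,0,0,-1],[0,0,-0.4,0,0,0,-1],[0,0,0,0,0,0,-1],[0,0,0,0,0,0,-1],[0,0,0,0,0,0,-1]]

```text
clock: 6.75
tcp_pos: [0.552, -0.2557, 0.1281]
eef_rot: [165.1, 0.0, 95.7]
wrist_force: [0.4, 0.5, -1.7]
opening: 0.029
gripper_force: 70.2
```

```bash
cat >chk.py <<'E'
from plant import ctrl
from fit import *
from scipy.spatial.transform import Rotation as Ro
import sys
b=np.load("box.npy"); s=ctrl.read_state()
R=Ro.from_euler("xyz",s["eef_rot"],degrees=True).as_matrix(); t=s["tcp_pos"]
u=R[:,1]; n=-R[:,2]; v=np.cross(n,u); O=t-.0095*n
B=Ro.from_euler("z",b[2]).as_matrix()
L=lambda P:((P-[b[0],b[1],0])@B*1000).round(1)
print("clk",s["clock"],"tcp",L(t),"u",(B.T@u).round(3),"tilt",np.degrees(np.arcsin(u[2])).round(2))
print("tip",L(O-.1*u),"mid",L(O),"end",L(O+.07*u),"F",s["wrist_force"].round(1))
if len(sys.argv)>1:
    o=[]
    for nm in("side","scene"):
        c_=ctrl.capture(nm); im=c_["frame"][:,:,::-1].copy()
        x,y,ww,h=(285,145,133,133) if nm=="side" else (50,140,133,133)
        k={"side":"b","scene":"a"}[nm]; im=cv2.resize(im[y:y+h,x:x+ww],(400,400),interpolation=cv2.INTER_CUBIC)
        if len(sys.argv)>2:
            P=np.array([O-.1*u+a*v*.028+.005*n for a in(-1,1)]+[O-.07*u+a*v*.05+.005*n for a in(-1,1)]+[O+.07*u+a*v*.05+.005*n for a in(-1,1)])
            for q in (proj(k,P)-[x,y]+.5)*3.008: cv2.circle(im,tuple(int(z) for z in q),3,(0,0,255),1)
            Q=w(b,np.array([[84,66,68],[84,-66,68],[-118,66,0],[-118,-66,0],[84,-66,0],[-78,59,64],[-78,-59,64.]]))
            for q in (proj(k,Q)-[x,y]+.5)*3.008: cv2.circle(im,tuple(int(z) for z in q),3,(0,255,255),1)
        o.append(im)
    cv2.imwrite(f"pics/{sys.argv[1]}.png",np.hstack(o))
E
python3 chk.py h1 1
```

```text
clk 6.75 tcp [ 31.7   0.3 128.1] u [ 0.966 -0.001  0.257] tilt 14.88
tip [-62.5   0.4  93.2] mid [ 34.2   0.3 118.9] end [101.8   0.2 136.9] F [ 0.4  0.5 -1.7]
```

View pics/h1.png

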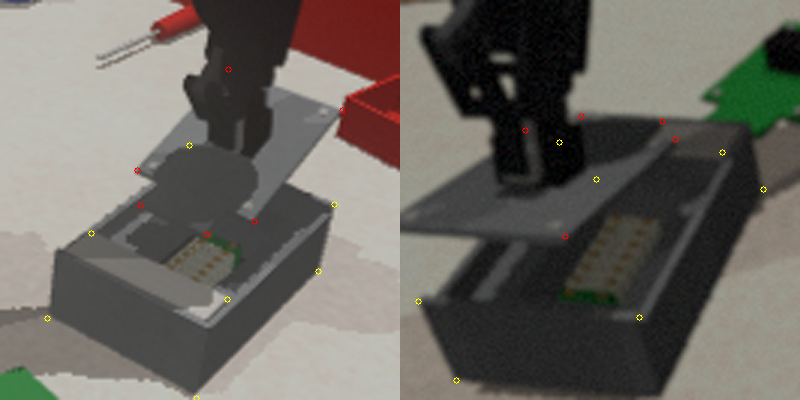

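The overlay fits: red cover points and yellow box points land on the picture edges within about 1 px (tongue end at (140,205)–(207,234), lip edge at (91,233)–(227,299) in the left crop). Lowering, then sliding the tongue in.

Request:
send_rows:
  deltas:
    - [[0,0,-0.235,0,0,0,-1],[0,0,-0.235,0,0,0,-1],[0,0,-0.235,0,0,0,-1],[0,0,-0.235,0,0,0,-1],[0,0,0,0,0,0,-1],[0,0,0,0,0,0,-1],[0,0,0,0,0,0,-1]]

```text
clock: 7.43
tcp_pos: [0.5524, -0.2566, 0.0819]
eef_rot: [165.0, 0.1, 95.7]
wrist_force: [-0.9, -0.3, -1.9]
opening: 0.0288
gripper_force: 70.3
```

Request:
send_rows:
  deltas:
    - [[-0.1,-0.01,-0.008,0,0,0,-1],[-0.1,-0.01,-0.008,0,0,0,-1],[-0.1,-0.01,-0.008,0,0,0,-1],[-0.1,-0.01,-0.008,0,0,0,-1],[-0.1,-0.01,-0.008,0,0,0,-1],[-0.1,-0.01,-0.008,0,0,0,-1],[-0.1,-0.01,-0.008,0,0,0,-1],[-0.1,-0.01,-0.008,0,0,0,-1],[0,0,0,0,0,0,-1],[0,0,0,0,0,0,-1]]

```text
clock: 8.27
tcp_pos: [0.5121, -0.2604, 0.079]
eef_rot: [165.0, 0.0, 95.7]
wrist_force: [0.3, -0.6, -2.3]
opening: 0.0288
gripper_force: 70.3
```

```bash
python3 chk.py h2
```

```text
clk 8.2667 tcp [-8.4 -0.4 79. ] u [ 0.966 -0.002  0.259] tilt 15.01
tip [-102.6   -0.2   43.9] mid [-6.  -0.4 69.8] end [61.6 -0.6 87.9] F [ 0.3 -0.6 -2.3]
```

View pics/h2.png

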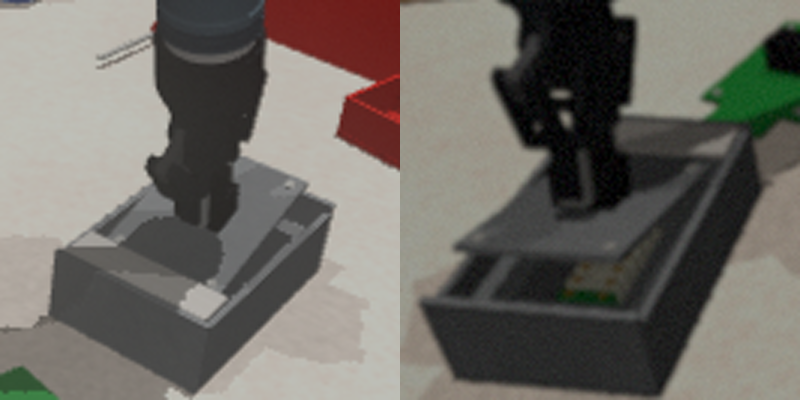

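The plate now runs under the bright lip (left crop, lip (90,240)–(215,300)) with no contact force, so the tongue is hooked. Swinging down.

Request:
send_rows:
  deltas:
    - [[0.0155,0.002,-0.0465,-0.00035,0.00346,0,-1],[0.0155,0.002,-0.0465,-0.00035,0.00346,0,-1],[0.0155,0.002,-0.0465,-0.00035,0.00346,0,-1],[0.0155,0.002,-0.0465,-0.00035,0.00346,0,-1],[0.013,0.001,-0.0475,-0.00035,0.00346,0,-1],[0.013,0.001,-0.0475,-0.00035,0.00346,0,-1],[0.013,0.001,-0.0475,-0.00035,0.00346,0,-1],[0.013,0.001,-0.0475,-0.00035,0.00346,0,-1],[0.0085,0.001,-0.0485,-0.00035,0.00346,0,-1],[0.0085,0.001,-0.0485,-0.00035,0.00346,0,-1],[0,0,0,0,0,0,-1],[0,0,0,0,0,0,-1]]

```text
clock: 9.37
tcp_pos: [0.5194, -0.2594, 0.055]
eef_rot: [177.5, 0.1, 95.8]
wrist_force: [0.8, -0.9, -2.4]
opening: 0.0289
gripper_force: 70.2
```

```bash
python3 chk.py
```

```text
clk 9.3667 tcp [-1.1 -0.1 55. ] u [ 0.999 -0.001  0.043] tilt 2.46
tip [-1.006e+02 -1.000e-01  4.130e+01] mid [-0.7 -0.2 45.5] end [69.3 -0.2 48.5] F [ 0.8 -0.9 -2.4]
```

Request:
send_rows:
  deltas:
    - [[0,0,-0.0485,-0.00035,0.0034,0,-1],[0,0,-0.0485,-0.00035,0.0034,0,-1],[0,0,0,0,0,0,-1],[0,0,0,0,0,0,-1],[0,0,0,0,0,0,-1]]

```text
clock: 9.78
tcp_pos: [0.519, -0.2597, 0.0504]
eef_rot: [180.0, 0.1, 95.7]
wrist_force: [0.1, -0.0, -2.3]
opening: 0.0287
gripper_force: 70.2
```

```bash
python3 chk.py
```

```text
clk 9.7833 tcp [-1.5 -0.3 50.4] u [ 1.    -0.002  0.   ] tilt 0.02
tip [-101.5   -0.2   40.9] mid [-1.5 -0.4 40.9] end [68.5 -0.5 41. ] F [ 0.1 -0.  -2.3]
```

Still no contact; nudge down in 0.5 mm steps.

Request:
send_rows:
  deltas:
    - [[0,0,-0.01,0,0,0,-1],[0,0,0,0,0,0,-1],[0,0,-0.01,0,0,0,-1],[0,0,0,0,0,0,-1],[0,0,0,0,0,0,-1]]

```text
clock: 10.2
tcp_pos: [0.5189, -0.2598, 0.0498]
eef_rot: [180.0, 0.1, 95.7]
wrist_force: [-0.8, -0.1, 0.7]
opening: 0.0288
gripper_force: 70.7
```

Contact: the weight is off the wrist. Release and retreat upwards.

Request:
send_rows:
  deltas:
    - [[0,0,0,0,0,0,-0.2],[0,0,0,0,0,0,0],[0,0,0,0,0,0,0.2],[0,0,0,0,0,0,0.4],[0,0,0,0,0,0,0.5],[0,0,0,0,0,0,0.5],[0,0,0,0,0,0,0.5],[0,0,0,0,0,0,0.5]]

```text
clock: 10.87
tcp_pos: [0.5191, -0.2596, 0.0495]
eef_rot: [180.0, 0.1, 95.7]
wrist_force: [-0.1, 0.2, 0.2]
opening: 0.0639
gripper_force: 0.0
```

Request:
send_rows:
  deltas:
    - [[0,0,0.1,0,0,0,0.5],[0,0,0.2,0,0,0,0.5],[0,0,0.3,0,0,0,0.5],[0,0,0.5,0,0,0,0.5],[0,0,0.5,0,0,0,0.5],[0,0,0.5,0,0,0,0.5],[0,0,0.5,0,0,0,0.5],[0,0,0.5,0,0,0,0.5],[0,0,0.5,0,0,0,0.5],[0,0,0.5,0,0,0,0.5],[0,0,0,0,0,0,0.5],[0,0,0,0,0,0,0.5]]

```text
clock: 11.87
tcp_pos: [0.5202, -0.2608, 0.2578]
eef_rot: [179.6, 0.2, 95.7]
wrist_force: [0.2, 0.4, -0.6]
opening: 0.064
gripper_force: 0.0
```

```bash
python3 chk.py h3
```

```text
clk 11.8667 tcp [ -0.4  -1.6 257.8] u [ 1.    -0.002  0.006] tilt 0.35
tip [-100.4   -1.4  247.7] mid [ -0.4  -1.6 248.3] end [ 69.6  -1.7 248.7] F [ 0.2  0.4 -0.6]
```

View pics/h3.png

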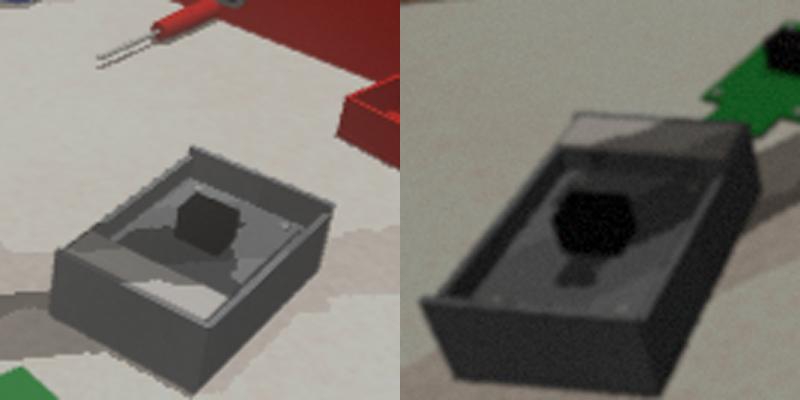

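The cover lies flat inside the rim in both views (block at (208,222) and (595,222)), with its tongue under the lip and the robot clear. Handing in.

```bash
python3 -c "
from plant import ctrl
print(ctrl.sign_off())"
```

```text
the job is handed in; nothing more can be done
None
```

The larger cover is hooked under the lip and lies flat on the ledges in the terminal box; I let go, drew the arm clear and handed the job in at about 12 s, and did not touch the smaller cover.

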